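# Third hand at the assembly jig

### The arm

A 6-joint arm with a two-finger parallel gripper is mounted at the origin on a cart in front of the work surface, level with it; the furniture and walls round the work are solid. World frame = base frame: x ahead of the robot, y to its left, z up, the work surface at z = 0. Lengths are in mm, angles in rad, forces in N, time in s.
With the tool pointing down it reaches from about 275 to 875 mm from the base axis. Payload 12.5 kg.
Tool frame: the origin (TCP) lies midway between the tips of the shut fingers; the grasp point (between the pads) lies 19 mm behind it; z points along the fingers, y is the line along which they close (so a half turn about z gives the same grasp; the last joint's range is limited). The gripper opens to 85 mm and grips with 20 to 120 N. Pads are 22 mm wide; open, the fingers measure 114 mm over their backs; the gripper's body (76 mm by 85 mm) begins 54 mm behind the grasp point. The pads swing forward as they close: fully open they stand 13 mm farther back than shut.
Start: joints at [1.029, 0.351, 1.652, -0, 1.139, -0.085], TCP at [242.561, 493.608, 231.29] pointing down, gripper open.
Joint ranges: [-2.75, 2.75], [-0.79, 2.1], [0.01, 2.65], [-1.57, 4.71], [0.07, 3.14], [-2.87, 2.87]. Speed limits (rad/s): [2.22, 2.22, 2.79, 3.14, 3.14, 3.14].

### API

Orientations are given as a unit quaternion [w, x, y, z].
In Python, from workcell import env gives the robot as it stands.
- The arm moves only by the tool servo_tool, never from a script. Its argument "commands" is a list of rows, each a list of 2 entries, a list of its own where there are three numbers: the shift along the tool's x, y, z in mm, then the turn about the tool's z in units of 5 degrees (1.0 is 5 degrees). A call has exactly 8 rows; each row shifts and turns the commanded pose from where the row before left it, along the tool's axes as they then stand; what a row does not reach is not made up. A row lasts 1/10 s, in which the tool goes at most 50 mm and 8.59 degrees, less where a joint would pass 70% of its speed; a pose out of reach is approached as far as the arm can. A call with a gripper value outside its range is refused whole. "claw" is the finger opening in mm, from 0 to 85.4, set as the call begins (left out, the last holds). The fingers move at their own pace and stop on an object; "squeeze" is the grip in N (left out, the last holds). Time passes only in rows, so rows that do not move let the fingers close, or fill a call up. It gives the time, the measured TCP pose, the force, the opening and the grip force at its end, in the units of the state.
- env.state(): the state, without advancing time (a new reading comes with each control period).
- env.read_camera(name): name is "side" or "top" or "wrist"; returns a dict with "pixels" (400x640x3 uint8, red, green, blue), "K" (3x3 intrinsics, pixels), "world_from_camera" (4x4, takes a point from camera to world coordinates); the wrist camera has in their place "mount" (4x4, takes a point from camera to tool coordinates, whose origin is the TCP and whose axes are the flange's). Camera axes: x right, y up, looking along -z (the intrinsics and any distortion apply to the point x, -y, -z); pixel columns grow to the right and rows downward; lengths in mm; the calibration is good to about 2 mm. The wrist camera is an equidistant fisheye: a pixel r from the principal point sees the ray r / f radians off the axis. A picture is of the moment at which its call begins: read the wrist's pose just before it. There is no depth.
- env.job_done(): hands the job in; it is judged then, once.
The state is a dict: "time": time; "qpos": joint angles; "joint_vel": joint speeds; "joint_efforts": joint torques, N m; "tcp_pos": TCP position; "eef_rot": TCP orientation; "ft_force": force on the tool from outside, world axes, zero at the start; "moment": the same for the moment, N m; "opening": finger opening in mm; "grasp_force": force on a finger pad.
Only numpy, scipy, OpenCV 4.12 (cv2) and the standard library are available. Lean on these libraries where they do the work, as an engineer would, in place of code of your own. Each camera call takes 0.05 s, during which the arm holds its last target. There are 200 camera calls.

### The job

Be my third hand at the jig: take the mallet by its handle and drive the steel pin down flush with the plywood board, using only the mallet on the pin, then put the mallet back down on the bench, off the jig. Then lay the beech block flat on the board, lengthwise and centred, with its end square against the sprung aluminium stop, and push it so that the stop's pointer stands in the green band of the scale, never driving the stop to the end of its travel. Finish while still holding it pressed there with a steady push and do not let go, so that I can put the screws in; leave the other things on the bench where they are.

Things in the scene. Friction and masses are not known exactly. Their poses are not given: they have to be found in the camera images.
- jig: Jig fixed to the bench, at a new place and angle each time. Plywood board 220 x 110 x 20 mm, top 20 mm above the bench, from x = -90 to +130 mm. Origin on the bench under the board's centre line; x along the board towards the sprung stop, y to the left, z up. A fixed blue block (22 x 100 x 34 mm) stands on its far end, x = 106 to 128 mm.
- stop (a joint): Sprung aluminium stop bar across the board, 18 x 90 x 34 mm; slides along the jig's +x when pushed. Value in m: 0 at rest, 0.026 at the end of travel. Spring 2.4 N at 0 plus 0.6 N per mm (7 N at 7.5 mm, 10 N at 12.7, 13 N at 18); springs back when let go. The black pointer on top is in the green band from 0.0075 to 0.018.
- stop_face (a point): Middle of the stop's front face, which looks along the jig's -x; at rest it is at x = 55 mm, y = 0, z = 37 mm in the jig's frame and it moves with the stop.
- pin (a joint): Upright steel pin, 16 mm across, red dot on top, in a brass bush in the board at jig x = 8 mm, y = 0. Value: m driven down; at 0 it stands 20 mm proud of the board, 0.020 is flush, 0.021 the end of travel. Starts 15 to 20 mm proud. Friction holds it where it is left; it needs 6 N to start, about 10 N at 0.15 m/s.
- pin_top (a point): Centre of the pin's top face.
- scale (a point): Centre of the green band on the white scale plate on the left above the stop, at jig x = 77, y = 36, z = 60 mm; the band is 10.5 mm long along x and 18 mm wide. A red band farther on marks too hard a push (20 mm and more).
- mallet: Mallet standing on its head, 0.34 to 0.5 kg: upright black cylinder head 56 mm across, 76 high, flat end faces; wooden handle with red end, level, along the mallet's -x, 22 mm wide (y), 28 high (z), from the head to x = -140 mm, its axis 38 mm above the lower face. Origin: centre of the head's lower face; z up.
- mallet_grip (a point): Point on the axis of the mallet's handle, 65 mm from the axis of the head (mallet x = -65 mm, z = 38 mm): a good place to grip it, across the 22 mm width.
- block: Beech block with two screw holes in its top, 90 (x) x 45 (y) x 40 (z) mm, 0.18 kg (0.13 to 0.24); origin at the centre of its underside, x along its length. It lies flat on the bench; either end may go to the stop.
- tin: Food tin with a fruit label, the one nearer the robot, 75 mm across, 58 mm high, origin under its centre: bystander.
- tape_measure: Yellow tape measure 64 x 96 x 37 mm, origin under its centre: bystander.
- torch: Black torch lying by the vice (the nearer one), 42 x 142 x 42 mm, origin under its centre: bystander.

How it is judged:
By the outcome, as a careful person would: the job done as asked, in the order asked, and still so for the second after the job is handed in, while the arm keeps its last pose, push and grip.
It also fails if it takes over 59 s, if anything falls off the work surface, if the arm or the gripper's body presses on something with over 40 N, if the wrist force passes 120 N, or if a joint passes its speed limit or range.

## Working session

There is one attempt and no reset: what is moved stays moved. The work goes in short steps, Python scripts to look and compute and a tool call to move; the robot and the scene stay as the last step left them, time stands still between calls to the robot, and variables do not carry over. Pictures are saved under pics/ and viewed, at most 10 in all, crops included, and the job is handed in when it is done.

Besides the shell and the picture viewer there is one more tool, called after "Call:" as name([rows], argument=value, ...), one row to a line, values as JSON. servo_tool: Moves the arm, as the interface text tells. Its arguments: {"type":"object","properties":{"commands":{"type":"array","items":{"type":"array"}},"claw":{"type":"number"},"squeeze":{"type":"number"}},"required":["commands"]}

```bash
ls; mkdir -p pics; python3 - <<'E'
from workcell import env
import cv2,pickle
s=env.state();print(s)
d={}
for n in("top","side","wrist"):
    r=env.read_camera(n);d[n]=r
    cv2.imwrite(f"pics/{n}0.png",r["pixels"][:,:,::-1]);print(n,{k:v for k,v in r.items() if k!="pixels"})
pickle.dump((s,d),open("d0.pkl","wb"))
E
```

```text
pics
{'time': 0.0, 'qpos': array([ 1.02940008e+00,  3.51265272e-01,  1.65245511e+00, -1.50611470e-05,
        1.13911350e+00, -8.46023685e-02]), 'joint_vel': array([ 5.08419583e-04, -2.92729847e-03, -1.56764474e-03, -8.11756350e-04,
       -2.91384701e-05,  3.52784073e-04]), 'joint_efforts': array([-7.39800198e-04, -5.06086600e+01, -2.91428804e+01, -1.37044594e-05,
        4.30037733e-03,  2.32147289e-05]), 'tcp_pos': array([242.39040288, 493.31692808, 230.73073624]), 'eef_rot': array([-1.84590270e-04,  2.26413268e-01,  9.74031132e-01, -5.92567559e-04]), 'ft_force': array([0.41496465, 0.6823755 , 0.04811452]), 'moment': array([-0.00392742, -0.00736671,  0.00397931]), 'grasp_force': 0.0, 'opening': 85.47173821470592}
top {'K': array([[442.49464135,   0.        , 324.22009608],
       [  0.        , 442.49464135, 201.67874664],
       [  0.        ,   0.        ,   1.        ]]), 'world_from_camera': array([[ 2.76844047e-02,  9.97752628e-01, -6.10185719e-02,
         4.53629750e+02],
       [-9.99178139e-01,  2.58126452e-02, -3.12530642e-02,
        -2.31634275e+01],
       [-2.9607776
[... 500 characters left out ...]
1160e+02],
       [-7.81297723e-03,  7.61819957e-01,  6.47741700e-01,
         9.30323828e+02],
       [ 0.00000000e+00,  0.00000000e+00,  0.00000000e+00,
         1.00000000e+00]])}
wrist {'K': array([[309.70691629,   0.        , 313.57228724],
       [  0.        , 309.70691629, 196.51555744],
       [  0.        ,   0.        ,   1.        ]]), 'mount': array([[-1.09238362e-03,  9.63008684e-01,  2.69468145e-01,
         6.74171954e+01],
       [ 9.99998914e-01,  7.85306659e-04,  1.24736562e-03,
         7.59648004e-01],
       [ 9.89608799e-04,  2.69469215e-01, -9.63008496e-01,
        -1.42476683e+02],
       [ 0.00000000e+00,  0.00000000e+00,  0.00000000e+00,
         1.00000000e+00]])}
```

View pics/top0.png

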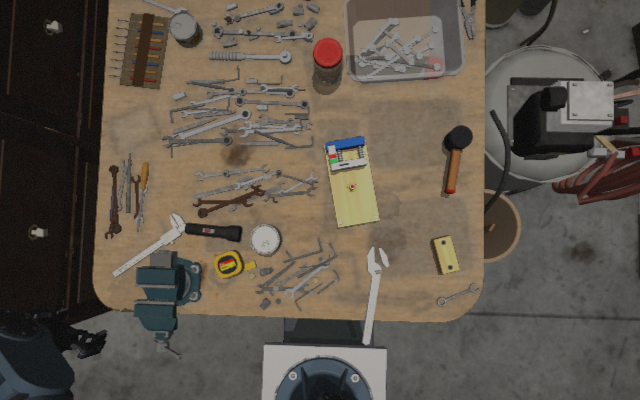

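View pics/side0.png

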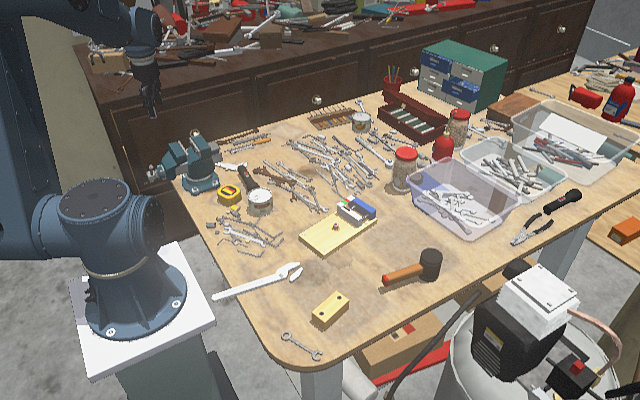

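The top view shows the jig around (352,180), with the pin's red dot at (352,187). The mallet head is at (459,138) with its handle down to (450,190), and the block is at (445,255). The side view shows the same things unobstructed. I'll measure next.

```bash
cat >h.py <<'E'
import numpy as np,cv2
def ray(r,u,v):
    K=r["K"];T=r["world_from_camera"];d=np.array([(u-K[0,2])/K[0,0],-(v-K[1,2])/K[1,1],-1.])
    return T[:3,3],T[:3,:3]@d
def onz(r,uv,z):
    out=[]
    for u,v in np.atleast_2d(uv):
        o,d=ray(r,u,v);out.append((o+d*(z-o[2])/d[2])[:2])
    return np.array(out)
def proj(r,p):
    T=r["world_from_camera"];K=r["K"];c=T[:3,:3].T@(np.array(p)-T[:3,3]);return np.array([K[0,0]*c[0]/-c[2]+K[0,2],K[1,1]*c[1]/c[2]+K[1,2]])
def tri(a,ua,b,ub):
    o1,d1=ray(a,*ua);o2,d2=ray(b,*ub);s=np.linalg.lstsq(np.c_[d1,-d2],o2-o1,rcond=None)[0]
    p,q=o1+d1*s[0],o2+d2*s[1];return (p+q)/2,np.linalg.norm(p-q)
def blobs(r,lo,hi,roi,amin=8):
    x0,y0,x1,y1=roi;h=cv2.cvtColor(r["pixels"][y0:y1,x0:x1],cv2.COLOR_RGB2HSV)
    m=cv2.inRange(h,lo,hi);m=cv2.morphologyEx(m,cv2.MORPH_CLOSE,np.ones((3,3)))
    cs=[c+[x0,y0] for c in cv2.findContours(m,cv2.RETR_EXTERNAL,cv2.CHAIN_APPROX_NONE)[0] if cv2.contourArea(c)>=amin]
    return sorted(cs,key=cv2.contourArea,reverse=True)
def rect(r,c,z):
    P=onz(r,c[:,0,:].astype(float),z).astype(np.float32)
    return cv2.minAreaRect(P)
E
python3 - <<'E'
import pickle,cv2,numpy as np
from h import *
s,d=pickle.load(open("d0.pkl","rb"));t=d["top"];S=d["side"]
def big(r,x0,y0,x1,y1,k):return cv2.resize(r["pixels"][y0:y1,x0:x1,::-1],None,fx=k,fy=k,interpolation=cv2.INTER_CUBIC)
a=big(t,320,130,385,235,5);b=big(t,425,120,480,225,5);c=np.zeros((525,800,3),np.uint8);c[:,:325]=a;c[:,330:605]=b
c[:200,610:]=cv2.resize(big(t,428,230,463,280,4),(190,200))
cv2.imwrite("pics/c1.png",c)
# wood-yellow
for n,lo,hi,roi,z in[("board",(18,60,120),(32,255,255),(320,130,385,235),20),("block",(18,60,120),(32,255,255),(428,230,465,280),40),("handle",(3,120,60),(17,255,255),(435,130,475,200),52),("head",(0,0,0),(179,120,75),(440,120,476,160),76)]:
    for q in blobs(t,lo,hi,roi,30)[:2]:print(n,cv2.contourArea(q),cv2.boundingRect(q),rect(t,q,z), cv2.minAreaRect(q))
E
```

```text
board 2418.5 (320, 144, 63, 88) ((560.6033325195312, -54.6087646484375), (219.427734375, 139.90704345703125), 11.8760986328125) ((350.60833740234375, 188.1936492919922), (84.62144470214844, 54.26251220703125), 79.2156982421875)
board 128.0 (342, 149, 17, 12) ((647.9322509765625, -50.26557159423828), (26.574071884155273, 42.021888732910156), 6.529140949249268) ((349.7254333496094, 154.47950744628906), (10.140003204345703, 16.20589828491211), 84.80557250976562)
block 639.0 (434, 232, 31, 48) ((399.8840026855469, -306.3125305175781), (118.29694366455078, 62.245384216308594), 15.657971382141113) ((450.03533935546875, 253.75726318359375), (47.73200225830078, 24.92885971069336), 75.0685806274414)
handle 323.0 (446, 149, 15, 45) ((607.63916015625, -308.4942321777344), (21.29962730407715, 111.93818664550781), 81.9300765991211) ((453.0086364746094, 170.6936492919922), (8.591231346130371, 44.400699615478516), 8.746162414550781)
head 554.5 (442, 125, 31, 35) ((677.0179443359375, -306.9635009765625), (53.59401321411133, 91.27791595458984), 46.39802932739258) ((455.25006103515625, 141.25003051757812), (21.92030906677246, 36.769554138183594), 45.0)
```

View pics/c1.png

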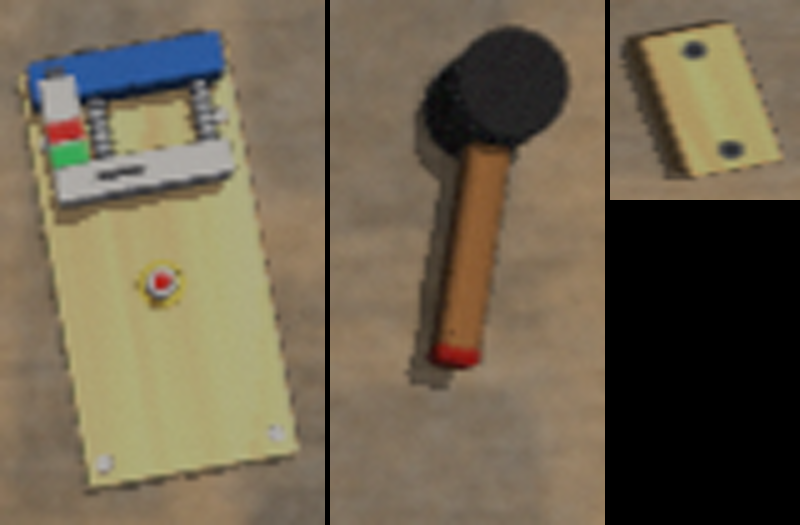

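The crop shows four things:
- The jig's near corners are at about (338,227) and (380,221).
- The pin dot is at (352.4,186.6).
- The mallet's head top is centred at (461.6,137.4), with the handle end at (450,191).
- The block's top corners are at about (433.5,239), (451,235.5), (459,270) and (443,274.5).

```bash
python3 - <<'E'
import pickle,cv2,numpy as np
from h import *
s,d=pickle.load(open("d0.pkl","rb"));t=d["top"];S=d["side"]
h=cv2.cvtColor(t["pixels"],cv2.COLOR_RGB2HSV)
for u,v in[(350,210),(430,210),(446,255),(432,255),(455,170)]:print((u,v),h[v,u])
p=lambda uv,z:print(np.round(onz(t,uv,z),1).tolist())
p([(338,227.4),(379.6,221)],20);p([(352.4,186.6)],38);p([(461.6,137.4)],76);p([(450,191.4),(456.6,150)],52)
p([(433.5,239.3),(450.7,235.5),(459.3,270),(443.1,274.5)],40)
for n,lo,hi,roi,z in[("board",(20,95,130),(32,255,255),(320,130,385,235),20),("block",(20,95,130),(32,255,255),(428,230,465,280),40)]:
    for q in blobs(t,lo,hi,roi,30)[:2]:print(n,cv2.contourArea(q),cv2.boundingRect(q),rect(t,q,z))
E
```

```text
(350, 210) [ 25  88 174]
(430, 210) [ 16  63 126]
(446, 255) [ 29  89 172]
(432, 255) [ 17  70 117]
(455, 170) [ 14 164 135]
[[458.1, -24.7], [477.4, -131.0]]
[[562.6, -58.6]]
[[686.9, -322.4]]
[[555.3, -301.5], [659.9, -316.9]]
[[434.8, -264.8], [445.5, -307.4], [360.3, -329.6], [348.0, -289.6]]
board 108.5 (343, 170, 15, 22) ((578.6395263671875, -53.289024353027344), (54.83989715576172, 28.818756103515625), 15.500884056091309)
block 521.0 (435, 236, 24, 38) ((397.8424072265625, -297.5167236328125), (87.44837188720703, 41.665584564208984), 14.607558250427246)
```

Call:
servo_tool([
  [[-35, -28, 0], 0],
  [[-35, -28, 0], 0],
  [[-35, -28, 0], 0],
  [[-35, -28, 0], 0],
  [[-35, -28, 0], 0],
  [[-35, -28, 0], 0],
  [[-35, -28, 0], 0],
  [[-35, -28, 0], 0],
], claw=60)

```text
time: 0.95
tcp_pos: [395.4, 167.3, 231.4]
eef_rot: [0.0, 0.226, 0.974, 0.0]
ft_force: [1.1, 0.4, -0.0]
opening: 60.0
grasp_force: 0.0
```

Call:
servo_tool([
  [[-35, -28, 0], 0],
  [[-35, -28, 0], 0],
  [[-35, -28, 0], 0],
  [[-35, -28, 0], 0],
  [[-35, -28, 0], 0],
  [[-35, -28, 0], 0],
  [[-35, -28, 0], 0],
  [[-35, -28, 0], 0],
])

```text
time: 1.75
tcp_pos: [547.9, -157.3, 231.1]
eef_rot: [-0.0, 0.227, 0.974, 0.0]
ft_force: [0.7, 1.1, 0.3]
opening: 59.5
grasp_force: 0.0
```

```bash
cat >g.py <<'E'
import sys,numpy as np
from workcell import env
from scipy.spatial.transform import Rotation as Ro
def go(x,y,z,yaw,s=None):
    "yaw = heading of tool -x, deg"
    s=s or env.state();w,a,b,c=s["eef_rot"];R=Ro.from_quat([a,b,c,w]).as_matrix()
    d=R.T@(np.array([x,y,z])-s["tcp_pos"]);h=np.degrees(np.arctan2(-R[1,0],-R[0,0]))
    t=(yaw-h+180)%360-180
    print("t %.2f tcp %s yaw %.2f F %s M %s open %.1f grip %.0f q6 %.2f"%(s["time"],s["tcp_pos"].round(1),h,s["ft_force"].round(1),s["moment"].round(2),s["opening"],s["grasp_force"],s["qpos"][5]),"| d tool",d.round(1),"turn units %.2f"%(-t/5))
if __name__=="__main__":go(*map(float,sys.argv[1:]))
E
python3 g.py 622.7 -312.5 150 -8.7
```

```text
t 1.75 tcp [ 547.9 -157.3  231.1] yaw -26.18 F [0.7 1.1 0.3] M [-0.01  0.03  0.02] open 59.5 grip 0 q6 -1.48 | d tool [-135.6 -106.3   81.1] turn units -3.50
```

Call:
servo_tool([
  [[-34, -26.5, 0], 0],
  [[-34, -26.5, 0], 0],
  [[-34, -26.5, 0], 0],
  [[-34, -26.5, 0], 0],
  [[0, 0, 20], -1.2],
  [[0, 0, 20], -1.2],
  [[0, 0, 20], -1.1],
  [[0, 0, 20], 0],
])

```text
time: 2.55
tcp_pos: [622.6, -310.6, 150.0]
eef_rot: [-0.0, 0.074, 0.997, 0.0]
ft_force: [0.3, -0.3, -0.9]
opening: 60.1
grasp_force: 0.0
```

```bash
python3 g.py 622.7 -312.5 20 -8.7; python3 - <<'E'
from workcell import env
import cv2,pickle
s=env.state();r=env.read_camera("wrist");t=env.read_camera("top");pickle.dump((s,r,t),open("d1.pkl","wb"))
cv2.imwrite("pics/w1.png",r["pixels"][:,:,::-1])
E
```

```text
t 2.55 tcp [ 622.6 -310.6  150. ] yaw -8.49 F [ 0.3 -0.3 -0.9] M [-0.02  0.01 -0.  ] open 60.1 grip 0 q6 -1.95 | d tool [ -0.4  -1.9 130. ] turn units 0.04
```

View pics/w1.png

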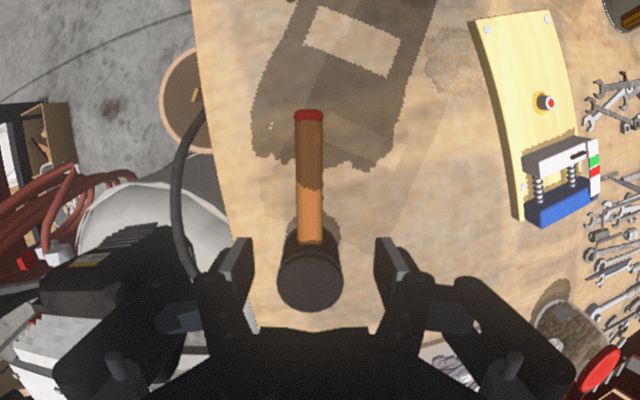

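The wrist view shows the handle between the fingers, with its red end at (309,113), its root at (312,240) and the head top at (310,281). The jig's pin is at (546,102), with board corners near (473,24) and (552,10).

```bash
cat >>h.py <<'E'
from scipy.spatial.transform import Rotation as Ro
def wray(s,r,u,v):
    K=r["K"];x=np.array([u-K[0,2],v-K[1,2]]);n=np.hypot(*x);th=n/K[0,0];x=x/max(n,1e-9)
    d=np.array([np.sin(th)*x[0],-np.sin(th)*x[1],-np.cos(th)])
    w,a,b,c=s["eef_rot"];T=np.eye(4);T[:3,:3]=Ro.from_quat([a,b,c,w]).as_matrix();T[:3,3]=s["tcp_pos"];T=T@r["mount"]
    return T[:3,3],T[:3,:3]@d
def wz(s,r,uv,z):
    return np.array([(lambda o,d:(o+d*(z-o[2])/d[2])[:2])(*wray(s,r,u,v)) for u,v in np.atleast_2d(uv)])
E
python3 - <<'E'
import pickle,cv2,numpy as np
from h import *
s,r,t=pickle.load(open("d1.pkl","rb"))
np.set_printoptions(suppress=True,precision=1)
q=blobs(r,(3,110,60),(17,255,255),(280,115,340,245),100)[0][:,0]
P=wz(s,r,q.astype(float),52);print("handle",cv2.minAreaRect(P.astype(np.float32)),P.min(0),P.max(0))
print("end",wz(s,r,[(309,110)],52),"root",wz(s,r,[(311.5,240)],52),"head",wz(s,r,[(310.5,281)],76))
q=max(blobs(r,(0,130,80),(6,255,255),(530,90,560,115),3),key=len);c=q[:,0].mean(0);print("pin px",c,wz(s,r,[c],38))
q=blobs(r,(20,70,140),(32,255,255),(465,5,600,200),300)[0];a=cv2.approxPolyDP(q,4,True)[:,0];print(a.tolist());print(wz(s,r,a.astype(float),20))
E
```

```text
handle ((610.6162719726562, -312.2826843261719), (24.318721771240234, 107.15536499023438), 80.60884857177734) [ 556.  -332.4] [ 664.8 -294.3]
end [[ 554.  -303.6]] root [[ 660.  -317.8]] head [[ 685.6 -322.3]]
pin px [550.8 102.7] [[565.  -60.2]]
[[548, 10], [476, 21], [505, 119], [518, 199], [503, 99], [482, 26], [492, 26], [495, 47], [496, 18], [508, 19], [521, 58], [536, 143], [530, 143], [526, 125], [529, 146], [521, 151], [520, 160], [526, 148], [558, 138], [569, 128], [577, 136], [569, 81]]
[[ 460.   -26.6]
 [ 481.5 -131.4]
 [ 580.5 -111.3]
 [ 666.9  -94.4]
 [ 560.3 -111.9]
 [ 486.5 -125.4]
 [ 485.9 -113.1]
 [ 507.8 -113.9]
 [ 476.9 -106. ]
 [ 476.9  -90.4]
 [ 518.2  -81.5]
 [ 608.1  -69.2]
 [ 607.5  -78.2]
 [ 588.1  -83.1]
 [ 610.5  -79.7]
 [ 614.9  -91.3]
 [ 624.3  -92.8]
 [ 612.3  -84.1]
 [ 605.   -33.5]
 [ 594.7  -13.5]
 [ 604.7    1.5]
 [ 541.    -8.6]]
```

Call:
servo_tool([
  [[1, -3, 30], 0],
  [[0, 0, 40], 0],
  [[0, 0, 40], 0],
  [[0, 0, 15], 0],
  [[0, 0, 5], 0],
  [[0, 0, 0], 0],
  [[0, 0, 0], 0],
  [[0, 0, 0], 0],
])

```text
time: 3.45
tcp_pos: [622.3, -313.9, 23.3]
eef_rot: [0.001, 0.076, 0.997, -0.001]
ft_force: [-0.1, 0.9, 0.0]
opening: 60.1
grasp_force: 0.0
```

Call:
servo_tool([
  [[0, 0, 0], 0],
  [[0, 0, 0], 0],
  [[0, 0, 0], 0],
  [[0, 0, 0], 0],
  [[0, 0, 0], 0],
  [[0, 0, 0], 0],
  [[0, 0, 0], 0],
  [[0, 0, 0], 0],
], claw=0, squeeze=110)

```text
time: 4.25
tcp_pos: [621.5, -313.5, 22.0]
eef_rot: [0.0, 0.076, 0.997, -0.0]
ft_force: [-2.7, 0.4, 5.7]
opening: 20.2
grasp_force: 107.3
```

Call:
servo_tool([
  [[0, 0, -20], 0],
  [[0, 0, -30], 0],
  [[0, 0, -20], 0],
  [[0, 0, 0], 0],
  [[0, 0, 0], 0],
  [[0, 0, 0], 0],
  [[0, 0, 0], 0],
  [[0, 0, 0], 0],
])

```text
time: 5.05
tcp_pos: [621.0, -313.2, 90.2]
eef_rot: [-0.001, 0.076, 0.997, 0.0]
ft_force: [-0.5, -0.3, -4.2]
opening: 20.4
grasp_force: 108.3
```

```bash
python3 g.py 500.4 -51.2 90 -8.5; python3 - <<'E'
from workcell import env
import cv2
s=env.read_camera("side")["pixels"][:,:,::-1];w=env.read_camera("wrist")["pixels"][:,:,::-1]
c=cv2.hconcat([cv2.resize(s[160:360,280:520],(480,400)),w[50:350,200:420].copy() if 0 else cv2.resize(w[60:340,180:404],(320,400))])
cv2.imwrite("pics/c2.png",c)
E
```

```text
t 5.05 tcp [ 621.  -313.2   90.2] yaw -8.67 F [-0.5 -0.3 -4.2] M [-0.03  0.31  0.  ] open 20.4 grip 108 q6 -1.95 | d tool [158.7 240.8   0.6] turn units -0.03
```

View pics/c2.png

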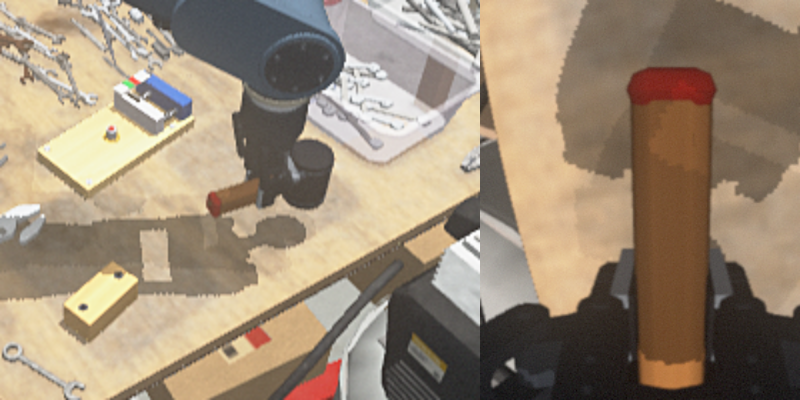

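The mallet is lifted and level: its head is at (310,172) in the left half, and the handle is gripped centrally in the right half. Next I carry it over the pin.

Call:
servo_tool([
  [[22.7, 34.4, 0], 0],
  [[22.7, 34.4, 0], 0],
  [[22.7, 34.4, 0], 0],
  [[22.7, 34.4, 0], 0],
  [[22.7, 34.4, 0], 0],
  [[22.7, 34.4, 0], 0],
  [[22.5, 34.4, 0], 0],
  [[0, 0, 0], 0],
])

```text
time: 5.95
tcp_pos: [498.5, -48.0, 91.2]
eef_rot: [-0.001, 0.074, 0.997, 0.0]
ft_force: [0.2, -0.5, -4.3]
opening: 20.2
grasp_force: 108.9
```

```bash
python3 g.py 500.4 -51.2 42 -8.5; python3 - <<'E'
from workcell import env
import cv2,numpy as np
from h import *
t=env.read_camera("top");S=env.read_camera("side")
print("expected pin px",proj(t,(564.5,-60,38)),"head top expected",proj(t,(564.5,-60,144)),proj(S,(564.5,-60,144)),proj(S,(564.5,-60,68)))
a=cv2.resize(t["pixels"][120:240,300:420,::-1],(400,400));b=cv2.resize(S["pixels"][170:270,290:390,::-1],(400,400))
cv2.imwrite("pics/c3.png",cv2.hconcat([a,b]))
E
```

```text
t 5.95 tcp [498.5 -48.   91.2] yaw -8.50 F [ 0.2 -0.5 -4.3] M [-0.01  0.13 -0.03] open 20.2 grip 109 q6 -1.61 | d tool [-2.4 -2.9 49.2] turn units -0.00
expected pin px [352.95631364 185.87168884] head top expected [354.57360733 181.39080533] [336.57275768 195.22776217] [336.20293551 215.64265438]
```

View pics/c3.png

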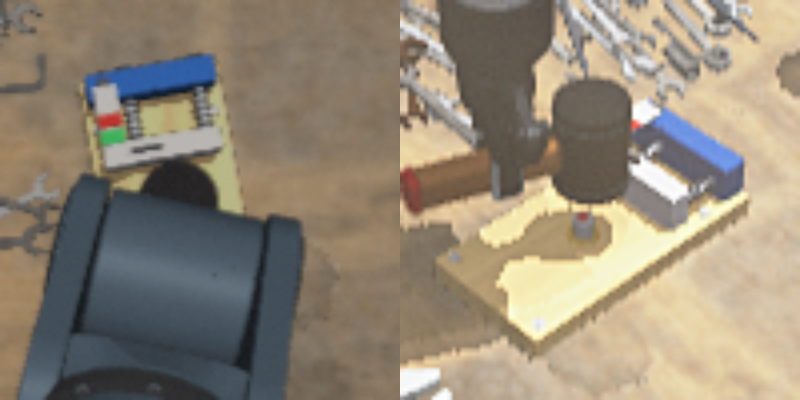

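The head hangs over the pin: the top view puts it at (354,178), close to the expected place, and the side view shows the pin directly below it. I lower it and press.

Call:
servo_tool([
  [[-2, -3, 20], 0],
  [[0, 0, 6], 0],
  [[0, 0, 4], 0],
  [[0, 0, 4], 0],
  [[0, 0, 4], 0],
  [[0, 0, 4], 0],
  [[0, 0, 0], 0],
  [[0, 0, 0], 0],
])

```text
time: 6.85
tcp_pos: [502.5, -54.6, 49.2]
eef_rot: [0.0, 0.076, 0.997, 0.0]
ft_force: [0.4, 0.6, -3.1]
opening: 20.7
grasp_force: 109.0
```

```bash
python3 g.py 500.4 -51.2 42 -8.5
```

```text
t 6.85 tcp [502.5 -54.6  49.2] yaw -8.67 F [ 0.4  0.6 -3.1] M [-0.02  0.17  0.01] open 20.7 grip 109 q6 -1.62 | d tool [2.6 3.  7.2] turn units -0.03
```

Call:
servo_tool([
  [[0, 0, 2], 0],
  [[0, 0, 2], 0],
  [[0, 0, 2], 0],
  [[0, 0, 0], 0],
  [[0, 0, 0], 0],
  [[0, 0, 0], 0],
  [[0, 0, 0], 0],
  [[0, 0, 0], 0],
])

```text
time: 7.65
tcp_pos: [502.4, -54.7, 43.3]
eef_rot: [0.0, 0.076, 0.997, -0.0]
ft_force: [0.9, -1.0, -2.8]
opening: 20.2
grasp_force: 109.3
```

```bash
python3 g.py 500.4 -51.2 42 -8.5; python3 - <<'E'
from workcell import env
import cv2,numpy as np
S=env.read_camera("side")
cv2.imwrite("pics/c4.png",cv2.resize(S["pixels"][190:270,300:400,::-1],(750,600),interpolation=cv2.INTER_CUBIC))
E
```

```text
t 7.65 tcp [502.4 -54.7  43.3] yaw -8.67 F [ 0.9 -1.  -2.8] M [ 0.08  0.03 -0.05] open 20.2 grip 109 q6 -1.62 | d tool [2.5 3.2 1.3] turn units -0.03
```

View pics/c4.png

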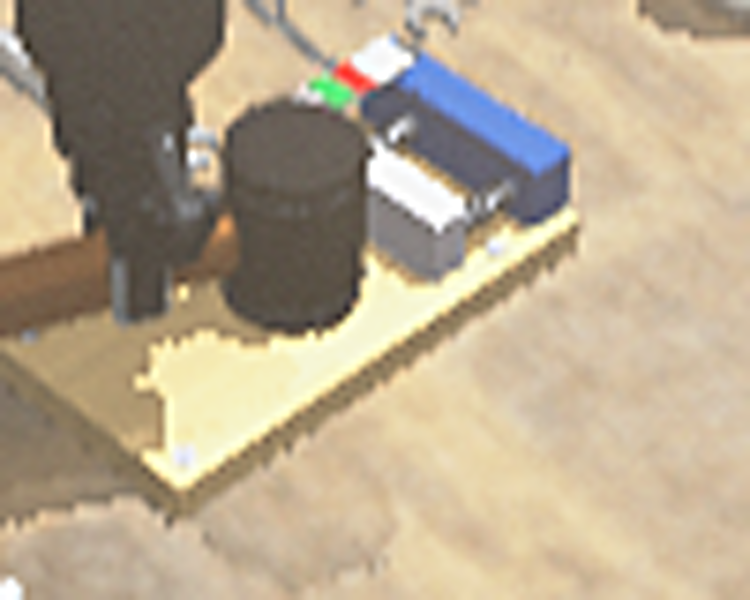

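The head is nearly down on the board, in front of the stop. I press on until the force rises.

Call:
servo_tool([
  [[0, 0, 1], 0],
  [[0, 0, 1], 0],
  [[0, 0, 0], 0],
  [[0, 0, 0], 0],
  [[0, 0, 0], 0],
  [[0, 0, 0], 0],
  [[0, 0, 0], 0],
  [[0, 0, 0], 0],
])

```text
time: 8.5
tcp_pos: [502.2, -54.7, 41.8]
eef_rot: [-0.0, 0.076, 0.997, -0.0]
ft_force: [-6.3, 1.3, 8.7]
opening: 20.3
grasp_force: 111.3
```

```bash
python3 g.py 500.4 -51.2 42 -8.5
```

```text
t 8.50 tcp [502.2 -54.7  41.8] yaw -8.67 F [-6.3  1.3  8.7] M [ 0.09  0.65 -0.01] open 20.3 grip 111 q6 -1.62 | d tool [ 2.3  3.2 -0.2] turn units -0.03
```

Call:
servo_tool([
  [[0, 0, 1], 0],
  [[0, 0, 0.5], 0],
  [[0, 0, 0], 0],
  [[0, 0, 0], 0],
  [[0, 0, 0], 0],
  [[0, 0, 0], 0],
  [[0, 0, 0], 0],
  [[0, 0, 0], 0],
])

```text
time: 9.3
tcp_pos: [502.0, -54.7, 41.4]
eef_rot: [-0.0, 0.076, 0.997, -0.0]
ft_force: [-14.8, 2.4, 29.8]
opening: 20.3
grasp_force: 114.0
```

```bash
python3 g.py 500.4 -51.2 42 -8.5
```

```text
t 9.30 tcp [502.  -54.7  41.4] yaw -8.67 F [-14.8   2.4  29.8] M [ 0.22  1.54 -0.02] open 20.3 grip 114 q6 -1.62 | d tool [ 2.1  3.2 -0.6] turn units -0.03
```

Call:
servo_tool([
  [[0, 0, -20], 0],
  [[0, 0, -30], 0],
  [[-26, -39, 0], 0],
  [[-26, -39, 0], 0],
  [[-26, -39, 0], 0],
  [[-26, -39, 0], 0],
  [[-26, -39, 0], 0],
  [[0, 0, 0], 0],
])

```text
time: 10.1
tcp_pos: [602.6, -272.0, 89.3]
eef_rot: [0.001, 0.077, 0.997, -0.001]
ft_force: [-0.8, 0.3, -4.5]
opening: 20.3
grasp_force: 109.3
```

```bash
python3 g.py 621.3 -313.5 22 -8.5; python3 - <<'E'
from workcell import env
import cv2,numpy as np,pickle
s=env.state();S=env.read_camera("side");t=env.read_camera("top");w=env.read_camera("wrist");pickle.dump((s,S,t,w),open("d2.pkl","wb"))
a=cv2.resize(S["pixels"][190:270,300:380,::-1],(400,400),interpolation=cv2.INTER_CUBIC)
b=cv2.resize(w["pixels"][:,240:640,::-1],(400,400))
cv2.imwrite("pics/c5.png",cv2.hconcat([a,b]))
E
```

```text
t 10.10 tcp [ 602.6 -272.    89.3] yaw -8.88 F [-0.8  0.3 -4.5] M [0.07 0.28 0.08] open 20.3 grip 109 q6 -1.91 | d tool [-24.8 -38.   67.4] turn units -0.08
```

View pics/c5.png

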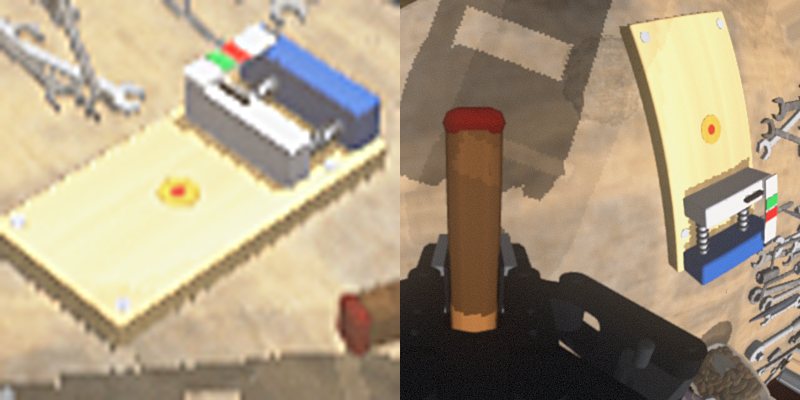

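The pin is flush: the red dot at (178,191) is concentric with the brass bush in both views. I put the mallet back in its place.

Call:
servo_tool([
  [[-25, -38, 0], 0],
  [[0, 0, 30], 0],
  [[0, 0, 20], 0],
  [[0, 0, 10], 0],
  [[0, 0, 4], 0],
  [[0, 0, 2], 0],
  [[0, 0, 0], 0],
  [[0, 0, 0], 0],
])

```text
time: 11.05
tcp_pos: [620.9, -308.5, 24.9]
eef_rot: [0.001, 0.076, 0.997, -0.0]
ft_force: [0.1, 0.1, -3.8]
opening: 20.5
grasp_force: 109.2
```

```bash
python3 g.py 621.3 -313.5 22 -8.5
```

```text
t 11.05 tcp [ 620.9 -308.5   24.9] yaw -8.66 F [ 0.1  0.1 -3.8] M [ 0.08  0.34 -0.01] open 20.5 grip 109 q6 -1.95 | d tool [-1.1 -4.9  2.9] turn units -0.03
```

Call:
servo_tool([
  [[0, 0, 1], 0],
  [[0, 0, 1], 0],
  [[0, 0, 1], 0],
  [[0, 0, 0], 0],
  [[0, 0, 0], 0],
  [[0, 0, 0], 0],
  [[0, 0, 0], 0],
  [[0, 0, 0], 0],
])

```text
time: 11.85
tcp_pos: [620.5, -308.5, 22.0]
eef_rot: [0.0, 0.076, 0.997, -0.0]
ft_force: [-5.4, 2.9, 6.1]
opening: 20.4
grasp_force: 111.1
```

```bash
python3 g.py 621.3 -313.5 22 -8.5
```

```text
t 11.85 tcp [ 620.5 -308.5   22. ] yaw -8.67 F [-5.4  2.9  6.1] M [ 0.39  0.76 -0.  ] open 20.4 grip 111 q6 -1.95 | d tool [-1.5 -4.8 -0. ] turn units -0.03
```

Call:
servo_tool([
  [[0, 0, 0], 0],
  [[0, 0, 0], 0],
  [[0, 0, 0], 0],
  [[0, 0, 0], 0],
  [[0, 0, 0], 0],
  [[0, 0, -40], 0],
  [[0, 0, -45], 0],
  [[0, 0, -45], 0],
], claw=70, squeeze=60)

```text
time: 12.65
tcp_pos: [620.2, -308.3, 152.1]
eef_rot: [-0.0, 0.076, 0.997, 0.0]
ft_force: [0.9, 0.5, -0.6]
opening: 69.9
grasp_force: 0.0
```

```bash
python3 g.py 397 -297 150 15.2; python3 - <<'E'
import pickle,cv2,numpy as np
from h import *
np.set_printoptions(suppress=True,precision=1)
s,S,t,w=pickle.load(open("d2.pkl","rb"))
# jig points in wrist: blue, board right edge; pin both views
for n,r,roi in(("side",S,(315,210,350,245)),):
    q=blobs(r,(0,130,80),(8,255,255),roi,2)
    c=[x[:,0].mean(0) for x in q];print(n,c,[onz(r,x,20) for x in c])
for roi,lab in(((540,100,580,150),"w"),):
    q=blobs(w,(0,130,80),(8,255,255),roi,2);c=[x[:,0].mean(0) for x in q];print(c,[wz(s,w,x,20) for x in c])
q=blobs(t,(0,110,80),(8,255,255),(345,180,360,195),1);c=[x[:,0].mean(0) for x in q];print(c,[onz(t,x,20) for x in c])
# screws near corners at wrist/side
for r,roi in((S,(295,190,380,262)),):
    g=blobs(r,(0,0,185),(179,40,255),roi,1);print([(x[:,0].mean(0),onz(r,x[:,0].mean(0),20)) for x in g])
E
```

```text
t 12.65 tcp [ 620.2 -308.3  152.1] yaw -8.67 F [ 0.9  0.5 -0.6] M [0.   0.   0.04] open 69.9 grip 0 q6 -1.95 | d tool [222.4 -22.5   2.2] turn units -4.77
side [] []
[array([551., 129.])] [array([[567.4, -63.7]])]
[array([351.8, 186.6])] [array([[564.3, -57.7]])]
[(array([345.8, 234.5]), array([[573.5, -98.8]])), (array([349.2, 210.1]), array([[641.3, -14.6]])), (array([305.2, 198. ]), array([[554.3, 106.9]])), (array([351.8, 197. ]), array([[683.6,  34.1]])), (array([324. , 207.9]), array([[580.5,  34.9]])), (array([357.4, 190.6]), array([[717. ,  51.3]])), (array([324.2, 250.4]), array([[ 487.6, -120.3]])), (array([303.1, 234.4]), array([[468.1, -33.8]])), (array([313. , 191.6]), array([[591.7, 122.1]]))]
```

Call:
servo_tool([
  [[44.5, -4.5, 0], 0],
  [[44.5, -4.5, 0], 0],
  [[44.5, -4.5, 0], 0],
  [[44.5, -4.5, 0], 0],
  [[44.5, -4.5, 0], -1.2],
  [[0, 0, 0], -1.2],
  [[0, 0, 0], -1.2],
  [[0, 0, 0], -1.2],
])

```text
time: 13.45
tcp_pos: [396.9, -297.3, 151.1]
eef_rot: [0.0, -0.135, 0.991, -0.0]
ft_force: [-0.3, 0.7, 0.2]
opening: 70.2
grasp_force: 0.0
```

```bash
python3 g.py 397 -297 150 15.2; python3 - <<'E'
from workcell import env
import cv2,numpy as np,pickle
from h import *
np.set_printoptions(suppress=True,precision=1)
s=env.state();w=env.read_camera("wrist");t=env.read_camera("top");pickle.dump((s,w,t),open("d3.pkl","wb"))
cv2.imwrite("pics/w3.png",w["pixels"][:,:,::-1])
E
```

```text
t 13.45 tcp [ 396.9 -297.3  151.1] yaw 15.54 F [-0.3  0.7  0.2] M [-0.01  0.    0.02] open 70.2 grip 0 q6 -2.58 | d tool [-0.1  0.2  1.1] turn units 0.07
```

View pics/w3.png

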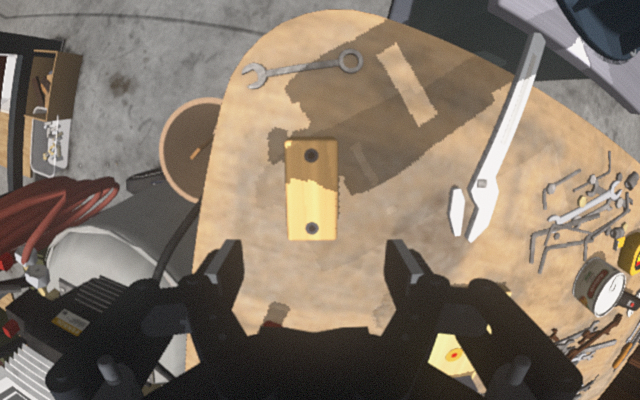

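The block sits between the fingers, with its holes at (311,155) and (312,229) and its edges at columns about 286 and 338. I compute its pose from the holes and the contour.

```bash
python3 - <<'E'
import cv2,numpy as np,pickle
from h import *
np.set_printoptions(suppress=True,precision=1)
s,w,t=pickle.load(open("d3.pkl","rb"))
a,b=wz(s,w,[(311.3,155.5),(312.3,228.5)],40);print(a,b,(a+b)/2,np.degrees(np.arctan2(*(b-a)[::-1])))
print(wz(s,w,[(287,139),(337,138),(336.5,240),(289,240)],40))
h=cv2.cvtColor(w["pixels"],cv2.COLOR_RGB2HSV)
for v in(170,210):
  print(v,[(u,*h[v,u]) for u in list(range(282,294,1))+list(range(332,344,1))])
E
python3 g.py 397 -297 150 15.2
```

```text
[ 367.3 -307.8] [ 429.  -289.9] [ 398.1 -298.8] 16.154211468565084
[[ 359.3 -330.6]
 [ 347.6 -291.4]
 [ 434.  -266.1]
 [ 445.3 -307. ]]
170 [(282, np.uint8(16), np.uint8(59), np.uint8(191)), (283, np.uint8(16), np.uint8(60), np.uint8(186)), (284, np.uint8(15), np.uint8(66), np.uint8(167)), (285, np.uint8(16), np.uint8(98), np.uint8(145)), (286, np.uint8(17), np.uint8(122), np.uint8(153)), (287, np.uint8(16), np.uint8(119), np.uint8(174)), (288, np.uint8(16), np.uint8(123), np.uint8(180)), (289, np.uint8(17), np.uint8(120), np.uint8(181)), (290, np.uint8(16), np.uint8(120), np.uint8(179)), (291, np.uint8(17), np.uint8(122), np.uint8(177)), (292, np.uint8(16), np.uint8(124), np.uint8(177)), (293, np.uint8(16), np.uint8(122), np.uint8(174)), (332, np.uint8(16), np.uint8(123), np.uint8(172)), (333, np.uint8(16), np.uint8(119), np.uint8(176)), (334, np.uint8(18), np.uint8(122), np.uint8(169)), (335, np.uint8(17), np.uint8(122), np.uint8(165)), (336, np.uint8(16), np.uint8(127), np.uint8(153)), (337, np.uint8(17), np.uint8(113), np.uint8(136)), (338, np.uint8(18), np.uint8(96), np.uint8(11
[... 919 characters left out ...]
 np.uint8(21), np.uint8(111), np.uint8(246)), (334, np.uint8(20), np.uint8(115), np.uint8(243)), (335, np.uint8(17), np.uint8(121), np.uint8(232)), (336, np.uint8(16), np.uint8(122), np.uint8(202)), (337, np.uint8(15), np.uint8(112), np.uint8(166)), (338, np.uint8(17), np.uint8(82), np.uint8(149)), (339, np.uint8(16), np.uint8(76), np.uint8(178)), (340, np.uint8(17), np.uint8(77), np.uint8(186)), (341, np.uint8(15), np.uint8(78), np.uint8(182)), (342, np.uint8(16), np.uint8(80), np.uint8(189)), (343, np.uint8(15), np.uint8(80), np.uint8(188))]
t 13.55 tcp [ 397.1 -297.2  151. ] yaw 15.41 F [ 0.7  0.8 -0.2] M [ 0.01  0.   -0.05] open 69.9 grip 0 q6 -2.58 | d tool [0.1 0.2 1. ] turn units 0.04
```

Call:
servo_tool([
  [[0, -1.5, 20], -0.1],
  [[0, 0, 45], 0],
  [[0, 0, 45], 0],
  [[0, 0, 25], 0],
  [[0, 0, 10], 0],
  [[0, 0, 0], 0],
  [[0, 0, 0], 0],
  [[0, 0, 0], 0],
])

```text
time: 14.35
tcp_pos: [398.2, -299.1, 7.2]
eef_rot: [0.001, -0.137, 0.991, -0.001]
ft_force: [-0.1, -0.3, -0.0]
opening: 70.0
grasp_force: 0.0
```

Call:
servo_tool([
  [[0, 0, 0], 0],
  [[0, 0, 0], 0],
  [[0, 0, 0], 0],
  [[0, 0, 0], 0],
  [[0, 0, 0], 0],
  [[0, 0, 0], 0],
  [[0, 0, 0], 0],
  [[0, 0, 0], 0],
], claw=0, squeeze=80)

```text
time: 15.15
tcp_pos: [397.9, -298.9, 6.9]
eef_rot: [0.0, -0.138, 0.99, -0.001]
ft_force: [-2.8, 1.6, 11.7]
opening: 43.8
grasp_force: 82.4
```

```bash
python3 g.py 397 -297 150 16
```

```text
t 15.15 tcp [ 397.9 -298.9    6.9] yaw 15.82 F [-2.8  1.6 11.7] M [0.24 0.3  0.02] open 43.8 grip 82 q6 -2.58 | d tool [   0.3    1.9 -143.1] turn units -0.04
```

Call:
servo_tool([
  [[0, 0, -25], 0],
  [[0, 0, -35], 0],
  [[0, 0, -35], 0],
  [[-30, 20, 0], 0],
  [[-30, 20, 0], 0],
  [[-30, 20, 0], 0],
  [[0, 0, 0], 0.5],
  [[0, 0, 0], 0.5],
])

```text
time: 15.95
tcp_pos: [468.2, -215.3, 101.0]
eef_rot: [0.0, -0.094, 0.996, -0.0]
ft_force: [0.7, 0.8, -0.5]
opening: 44.2
grasp_force: 82.0
```

```bash
python3 g.py 552.7 -63 67 11; python3 - <<'E'
from workcell import env
import cv2,numpy as np,pickle
s=env.state();w=env.read_camera("wrist");t=env.read_camera("top");S=env.read_camera("side");pickle.dump((s,w,t,S),open("d4.pkl","wb"))
a=w["pixels"][:,240:640,::-1]
b=cv2.resize(t["pixels"][130:230,305:405,::-1],(400,400),interpolation=cv2.INTER_CUBIC)
cv2.imwrite("pics/c6.png",cv2.hconcat([a,b]))
E
```

```text
t 15.95 tcp [ 468.2 -215.3  101. ] yaw 10.83 F [ 0.7  0.8 -0.5] M [ 0.01  0.03 -0.03] open 44.2 grip 82 q6 -2.28 | d tool [-111.7  133.7   34. ] turn units -0.03
```

View pics/c6.png

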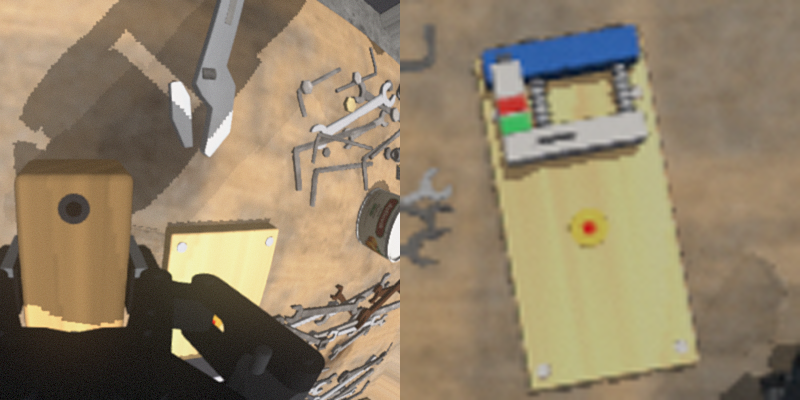

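The block is held square in the gripper in the left half, with its hole at (73,208). In the right half the jig is clear, with the pin's red dot at (589,228) in the centre of its bush. The board edges and stop bar are crisp, so I fit lines numerically.

```bash
python3 - <<'E'
import cv2,numpy as np,pickle
from h import *
np.set_printoptions(suppress=True,precision=2)
s,w,t,S=pickle.load(open("d4.pkl","rb"))
p=lambda q,z=20:onz(t,q,z)
print("manual corners",p([(338.75,227),(379.25,220)]),"screws",p([(341,222.5),(375.25,216.5)]),"bush",p([(352.25,187)]),"stop",p([(332,170.75),(366.25,163.75)],54))
print("wrist screws",wz(s,w,[(421.5,246),(507.5,241)],20),"corners",wz(s,w,[(405.5,233.5),(517.5,229)],20))
up=cv2.resize(t["pixels"],None,fx=4,fy=4,interpolation=cv2.INTER_CUBIC)
h=cv2.cvtColor(cv2.GaussianBlur(up,(0,0),2),cv2.COLOR_RGB2HSV)
m=((h[:,:,2]>148)&(h[:,:,1]>60)).astype(np.uint8)
L=[];Rr=[]
for v in range(700,860,2):
    row=np.where(m[v,1270:1530])[0]+1270
    if len(row):L.append((row[0],v));Rr.append((row[-1],v))
N=[]
for u in range(1370,1500,2):
    c=np.where(m[740:960,u])[0]+740
    if len(c):N.append((u,c[-1]))
for n,e in(("left",L),("right",Rr),("near",N)):
    q=(np.array(e,float)+.5)/4-.5;P=p(q).astype(np.float32)
    vx,vy,x,y=cv2.fitLine(P,cv2.DIST_HUBER,0,.1,.01).ravel();d=np.abs((P-[x,y])@[-vy,vx])
    print(n,"heading %.2f"%(np.degrees(np.arctan2(vy,vx))%180),"pt",x,y,"res %.2f"%np.median(d))
E
```

```text
manual corners [[ 459.13  -26.62]
 [ 479.94 -130.1 ]] screws [[ 470.85  -32.11]
 [ 488.66 -119.67]] bush [[563.3  -58.84]] stop [[599.83  -5.91]
 [619.58 -91.51]]
wrist screws [[ 488.59 -120.78]
 [ 471.89  -34.16]] corners [[ 480.04 -138.06]
 [ 458.97  -27.2 ]]
left heading 178.10 pt 539.2951 29.804558 res 1.07
right heading 170.35 pt 552.7776 -127.82087 res 4.36
near heading 131.70 pt 448.67404 -83.39952 res 7.33
```

```bash
cat >edge.py <<'E'
import cv2,numpy as np
from h import *
def fit(r,a,b,z,half=7,n=60,sgn=1):
    "a,b world xy ends of the expected edge; brighter on the left of a->b if sgn=1"
    a=np.array(a,float);b=np.array(b,float);t=(b-a)/np.linalg.norm(b-a);nn=np.array([-t[1],t[0]])
    g=cv2.cvtColor(r["pixels"],cv2.COLOR_RGB2GRAY).astype(np.float32);off=np.arange(-half,half+.1,.5);pts=[]
    for f in np.linspace(.03,.97,n):
        px=np.array([proj(r,[*(a+f*(b-a)+o*nn),z]) for o in off],np.float32)
        v=cv2.remap(g,px[:,:1],px[:,1:],cv2.INTER_LINEAR)[:,0];d=sgn*np.gradient(cv2.GaussianBlur(v[:,None],(0,0),2)[:,0])
        pts.append(a+f*(b-a)+nn*off[d.argmax()])
    P=np.array(pts,np.float32);vx,vy,x,y=cv2.fitLine(P,cv2.DIST_HUBER,0,.1,.01).ravel();res=np.abs((P-[x,y])@[-vy,vx])
    o=((np.array([x,y])-(a+b)/2)@nn)
    return np.degrees(np.arctan2(vy,vx)),o,np.median(res),(x,y)
E
python3 - <<'E'
import pickle,numpy as np
from edge import *
np.set_printoptions(suppress=True,precision=2)
s,w,t,S=pickle.load(open("d4.pkl","rb"))
_,t0,S0=None,*[pickle.load(open("d0.pkl","rb"))[1][k] for k in("top","side")]
th=np.radians(11.3);R=np.array([[np.cos(th),-np.sin(th)],[np.sin(th),np.cos(th)]]);O=np.array([565,-60])-R@[8,0]
J=lambda x,y:O+R@[x,y]
for nm,r in(("top4",t),("top0",t0),("side4",S),("side0",S0)):
    for n,a,b,sg in(("left",J(-85,55),J(45,55),-1),("right",J(-85,-55),J(45,-55),1),("near",J(-90,-50),J(-90,50),-1)):
        h,o,e,p=fit(r,a,b,20,sgn=sg);print(nm,n,"heading %.2f off %.2f res %.2f"%(h,o,e))
E
```

```text
top4 left heading 11.40 off 0.95 res 0.48
top4 right heading 11.46 off 2.90 res 0.48
top4 near heading -78.52 off -1.15 res 0.30
top0 left heading 11.38 off 1.08 res 0.49
top0 right heading 11.43 off 2.92 res 0.49
top0 near heading -78.56 off -1.10 res 0.36
side4 left heading 11.13 off 0.65 res 1.20
side4 right heading 11.56 off -1.16 res 1.41
side4 near heading -78.91 off 3.95 res 0.35
side0 left heading 11.99 off 0.55 res 0.59
side0 right heading 11.24 off -0.50 res 0.48
side0 near heading -78.61 off 3.50 res 0.07
```

```bash
python3 g.py 554 -61.6 29 11.4
```

```text
t 16.10 tcp [ 467.6 -216.2  100.9] yaw 10.88 F [-0.5  0.5 -1.7] M [-0.02 -0.02  0.03] open 43.6 grip 82 q6 -2.28 | d tool [-114.   135.5   71.9] turn units -0.10
```

Call:
servo_tool([
  [[-28.5, 33.9, 0], 0],
  [[-28.5, 33.9, 0], 0],
  [[-28.5, 33.9, 0], 0],
  [[-28.5, 33.8, 0], -0.1],
  [[0, 0, 25], 0],
  [[0, 0, 25], 0],
  [[0, 0, 12], 0],
  [[0, 0, 0], 0],
])

```text
time: 16.9
tcp_pos: [553.2, -61.9, 37.5]
eef_rot: [-0.001, -0.099, 0.995, 0.0]
ft_force: [-1.7, -0.4, -1.9]
opening: 44.0
grasp_force: 82.2
```

```bash
python3 g.py 554 -61.6 27 11.4
```

```text
t 16.90 tcp [553.2 -61.9  37.5] yaw 11.33 F [-1.7 -0.4 -1.9] M [-0.02 -0.06  0.06] open 44.0 grip 82 q6 -1.96 | d tool [-0.8  0.1 10.5] turn units -0.01
```

Call:
servo_tool([
  [[0, 0, 4], 0],
  [[0, 0, 2], 0],
  [[0, 0, 1], 0],
  [[0, 0, 1], 0],
  [[0, 0, 0], 0],
  [[0, 0, 0], 0],
  [[0, 0, 0], 0],
  [[0, 0, 0], 0],
])

```text
time: 17.7
tcp_pos: [554.2, -61.7, 30.8]
eef_rot: [0.0, -0.099, 0.995, -0.0]
ft_force: [-0.0, -0.8, -2.1]
opening: 43.8
grasp_force: 82.2
```

```bash
python3 g.py 554 -61.6 27 11.4; cat > wm.py <<'E'
from workcell import env
import numpy as np,h,edge
from edge import *
def wproj(r,p):
    s=r["s"];w,a,b,c=s["eef_rot"];T=np.eye(4);T[:3,:3]=Ro.from_quat([a,b,c,w]).as_matrix();T[:3,3]=s["tcp_pos"];T=T@r["mount"]
    q=T[:3,:3].T@(np.array(p)-T[:3,3]);v=np.array([q[0],-q[1]]);n=np.linalg.norm(v);th=np.arctan2(n,-q[2]);K=r["K"]
    return K[0,0]*th*v/n+K[:2,2]
edge.proj=lambda r,p:wproj(r,p) if "mount" in r else h.proj(r,p)
th=np.radians(11.4);R=np.array([[np.cos(th),-np.sin(th)],[np.sin(th),np.cos(th)]]);O=np.array([557.,-61.])
J=lambda x,y:O+R@[x,y]
if __name__=="__main__":
    s=env.state();r=env.read_camera("wrist");r["s"]=s;S=env.read_camera("side")
    for n,a,b,sg in(("left",J(-88,55),J(-50,55),-1),("right",J(-88,-55),J(-50,-55),1),("near",J(-90,-50),J(-90,-27),-1),("near",J(-90,27),J(-90,50),-1)):
        print(n,"px",wproj(r,[*a,20]).round(0),wproj(r,[*b,20]).round(0),"heading %.2f off %.2f res %.2f"%fit(r,a,b,20,sgn=sg)[:3])
    B=lambda x,y:s["tcp_pos"][:2]+R@[x,y]
    for n,a,b,sg in(("block L",B(-44,22.5),B(-14,22.5),-1),("block R",B(-44,-22.5),B(-14,-22.5),1),("block end",B(-45,-21),B(-45,21),-1)):
        print(n,"heading %.2f off %.2f res %.2f"%fit(r,a,b,60,sgn=sg)[:3])
    print("side block end","heading %.2f off %.2f res %.2f"%fit(S,B(-45,-21),B(-45,21),60,sgn=-1)[:3])
    import cv2;cv2.imwrite("pics/w7.png",r["pixels"][:,:,::-1])
E
python3 wm.py
```

```text
t 17.70 tcp [554.2 -61.7  30.8] yaw 11.33 F [-0.  -0.8 -2.1] M [0.02 0.01 0.01] open 43.8 grip 82 q6 -1.96 | d tool [0.2 0.2 3.8] turn units -0.01
left px [422.  81.] [420. 154.] heading 11.16 off -0.95 res 0.07
right px [205.  81.] [208. 154.] heading 11.40 off 1.00 res 0.00
near px [214.  76.] [259.  73.] heading -78.60 off -1.00 res 0.00
near px [369.  73.] [413.  76.] heading -77.41 off -0.64 res 0.52
block L heading 13.09 off -2.05 res 0.20
block R heading 10.00 off 1.45 res 0.18
block end heading -78.60 off -1.00 res 0.00
side block end heading -78.44 off 0.90 res 0.38
```

Call:
servo_tool([
  [[0, 0, 1.5], 0],
  [[0, 0, 1], 0],
  [[0, 0, 0.5], 0],
  [[0, 0, 0.5], 0],
  [[0, 0, 0.5], 0],
  [[0, 0, 0], 0],
  [[0, 0, 0], 0],
  [[0, 0, 0], 0],
])

```text
time: 18.6
tcp_pos: [554.2, -61.7, 27.0]
eef_rot: [0.0, -0.099, 0.995, -0.0]
ft_force: [-3.6, 0.3, 3.1]
opening: 43.8
grasp_force: 82.6
```

```bash
python3 g.py 554 -61.6 27 11.4
```

```text
t 18.60 tcp [554.2 -61.7  27. ] yaw 11.33 F [-3.6  0.3  3.1] M [0.02 0.34 0.01] open 43.8 grip 83 q6 -1.96 | d tool [ 0.2  0.2 -0. ] turn units -0.01
```

Call:
servo_tool([
  [[-2, 0, 0], 0],
  [[-2, 0, 0], 0],
  [[-2, 0, 0], 0],
  [[-2, 0, 0], 0],
  [[-2, 0, 0], 0],
  [[-2, 0, 0], 0],
  [[0, 0, 0], 0],
  [[0, 0, 0], 0],
])

```text
time: 19.4
tcp_pos: [566.1, -59.4, 27.0]
eef_rot: [0.0, -0.099, 0.995, -0.0]
ft_force: [-2.0, 0.5, 5.3]
opening: 44.2
grasp_force: 82.7
```

```bash
python3 g.py 554 -61.6 27 11.4
```

```text
t 19.40 tcp [566.1 -59.4  27. ] yaw 11.33 F [-2.   0.5  5.3] M [-0.08  0.34 -0.06] open 44.2 grip 83 q6 -1.95 | d tool [12.3  0.3 -0. ] turn units -0.01
```

Call:
servo_tool([
  [[-2, 0, 0], 0],
  [[-2, 0, 0], 0],
  [[-2, 0, 0], 0],
  [[0, 0, 0], 0],
  [[0, 0, 0], 0],
  [[0, 0, 0], 0],
  [[0, 0, 0], 0],
  [[0, 0, 0], 0],
])

```text
time: 20.2
tcp_pos: [570.8, -58.4, 26.9]
eef_rot: [-0.001, -0.099, 0.995, 0.0]
ft_force: [-9.7, -2.2, 10.3]
opening: 44.0
grasp_force: 83.6
```

```bash
python3 g.py 554 -61.6 27 11.4
```

```text
t 20.20 tcp [570.8 -58.4  26.9] yaw 11.32 F [-9.7 -2.2 10.3] M [-0.35  1.22 -0.11] open 44.0 grip 84 q6 -1.95 | d tool [17.1  0.1 -0. ] turn units -0.02
```

```bash
cat >stop.py <<'E'
from wm import *
import pickle
S0=pickle.load(open("d0.pkl","rb"))[1]["side"];S=env.read_camera("side")
for q in range(0,20,4):
    f=lambda r:fit(r,J(55+q,-43),J(55+q,-26),54,half=6,sgn=-1)
    a,b=f(S0),f(S);print(q,"rest off %.2f res %.2f | now x %.2f res %.2f hd %.1f"%(q-a[1],a[2],q-b[1],b[2],b[0]))
# far (rear) upper edge of stop as a check
for q in range(0,20,4):
    f=lambda r:fit(r,J(73+q,-43),J(73+q,-26),54,half=6,sgn=1)
    a,b=f(S0),f(S);print("rear",q,"rest %.2f res %.2f | now %.2f res %.2f"%(q-a[1],a[2],q-b[1],b[2]))
E
python3 stop.py
```

```text
0 rest off -3.55 res 0.06 | now x 1.05 res 0.60 hd 82.3
4 rest off -0.50 res 0.00 | now x 1.05 res 0.65 hd 85.9
8 rest off 8.60 res 0.34 | now x 3.45 res 0.19 hd -80.1
12 rest off 8.60 res 0.33 | now x 12.05 res 0.21 hd -89.9
16 rest off 10.00 res 0.00 | now x 12.55 res 0.20 hd -85.9
rear 0 rest -1.95 res 0.42 | now 1.75 res 0.16
rear 4 rest -0.05 res 0.13 | now 1.75 res 0.16
rear 8 rest 4.00 res 0.00 | now 3.50 res 0.00
rear 12 rest 8.03 res 0.76 | now 14.44 res 1.31
rear 16 rest 16.14 res 0.61 | now 16.56 res 1.78
```

Call:
servo_tool([
  [[-1.5, 0, 0], 0],
  [[-1.5, 0, 0], 0],
  [[-1.5, 0, 0], 0],
  [[-1.5, 0, 0], 0],
  [[-1.5, 0, 0], 0],
  [[-1, 0, 0], 0],
  [[0, 0, 0], 0],
  [[0, 0, 0], 0],
])

```text
time: 21.05
tcp_pos: [578.1, -56.9, 27.0]
eef_rot: [-0.002, -0.099, 0.995, 0.0]
ft_force: [-17.1, -4.0, 17.0]
opening: 43.9
grasp_force: 84.4
```

```bash
python3 g.py 554 -61.6 27 11.4;python3 stop.py; python3 wm.py
```

```text
t 21.05 tcp [578.1 -56.9  27. ] yaw 11.32 F [-17.1  -4.   17. ] M [-0.77  2.17 -0.16] open 43.9 grip 84 q6 -1.95 | d tool [24.5  0.1  0.1] turn units -0.02
0 rest off -3.55 res 0.06 | now x 4.11 res 0.77 hd -70.8
4 rest off -0.50 res 0.00 | now x 7.56 res 0.14 hd -84.0
8 rest off 8.60 res 0.34 | now x 9.75 res 0.54 hd 76.9
12 rest off 8.60 res 0.33 | now x 8.70 res 0.95 hd 81.9
16 rest off 10.00 res 0.00 | now x 11.80 res 0.63 hd -85.5
rear 0 rest -1.95 res 0.42 | now 4.70 res 0.29
rear 4 rest -0.05 res 0.13 | now 8.00 res 0.00
rear 8 rest 4.00 res 0.00 | now 8.50 res 0.00
rear 12 rest 8.03 res 0.76 | now 8.50 res 0.00
rear 16 rest 16.14 res 0.61 | now 11.20 res 0.28
left px [424.  34.] [424. 107.] heading 11.40 off -1.00 res 0.00
right px [203.  34.] [203. 108.] heading 11.40 off 1.00 res 0.00
near px [213.  29.] [258.  25.] heading -78.60 off -1.00 res 0.00
near px [369.  25.] [414.  29.] heading -78.60 off -1.00 res 0.00
block L heading 14.08 off -2.39 res 0.34
block R heading 10.19 off 2.40 res 0.16
block end heading -78.60 off -0.50 res 0.00
side block end heading -79.20 off 3.15 res 0.26
```

```bash
cat >prof.py <<'E'
from wm import *
import pickle
S0=pickle.load(open("d0.pkl","rb"))[1]["side"];S=env.read_camera("side")
X=np.arange(30,110,.5)
def prof(r,ys):
    g=r["pixels"].astype(np.float32)
    px=np.array([[h.proj(r,[*J(x,y),54]) for x in X] for y in ys],np.float32)
    return cv2.remap(g,px[:,:,0],px[:,:,1],cv2.INTER_LINEAR).mean(0)
for ys in(np.arange(-42,-34,1.),np.arange(-34,-27,1.)):
    a,b=prof(S0,ys),prof(S,ys)
    i=np.where((X>=46)&(X<=74))[0]
    sc=[(np.abs(b[i+k]-a[i]).mean(),k/2) for k in range(0,52)]
    print(sorted(sc)[:4])
print("rest",a[::6].mean(1).astype(int));print("now ",b[::6].mean(1).astype(int))
H=cv2.cvtColor(S["pixels"],cv2.COLOR_RGB2HSV)[150:270,280:420]
for n,lo,hi in(("green",(45,120,90),(75,255,255)),("red",(0,150,120),(6,255,255))):
    m=cv2.inRange(H,lo,hi);y,x=np.where(m);print(n,len(x),(x.mean()+280,y.mean()+150) if len(x) else "")
print("scale expected px",h.proj(S,[*J(77,36),60]),"pointer? at 12.7 y 20",h.proj(S,[*J(77,20),56]))
E
python3 prof.py
```

```text
[(np.float32(8.316776), 11.0), (np.float32(8.991891), 10.5), (np.float32(10.781755), 10.0), (np.float32(11.471957), 11.5)]
[(np.float32(24.627827), 11.0), (np.float32(24.67947), 11.5), (np.float32(24.787504), 12.0), (np.float32(24.884083), 12.5)]
rest [130 129 131 133 131 127 123 183 242 248 245 246 248 235 171 132 110 104
 105 105 104 104 103 106 124 152 163]
now  [ 85  83  82  85  89  86  87  88  88  94 105 155 211 247 251 252 250 187
 100  91  99 102 100 101 122 154 166]
green 0 
red 173 (np.float64(406.7919075144509), np.float64(153.71098265895955))
scale expected px [344.44034446 201.19132018] pointer? at 12.7 y 20 [348.15142054 204.73146094]
```

Call:
servo_tool([
  [[-0.5, 0, 0], 0],
  [[-0.5, 0, 0], 0],
  [[-0.5, 0, 0], 0],
  [[0, 0, 0], 0],
  [[0, 0, 0], 0],
  [[0, 0, 0], 0],
  [[0, 0, 0], 0],
  [[0, 0, 0], 0],
])

```text
time: 22.05
tcp_pos: [579.3, -56.7, 27.0]
eef_rot: [-0.003, -0.099, 0.995, 0.0]
ft_force: [-18.0, -3.2, 17.2]
opening: 44.0
grasp_force: 84.5
```

Call:
servo_tool([
  [[0, 0, 0], 0],
  [[0, 0, 0], 0],
  [[0, 0, 0], 0],
  [[0, 0, 0], 0],
  [[0, 0, 0], 0],
  [[0, 0, 0], 0],
  [[0, 0, 0], 0],
  [[0, 0, 0], 0],
])

```text
time: 22.85
tcp_pos: [579.2, -56.7, 26.9]
eef_rot: [-0.003, -0.099, 0.995, 0.0]
ft_force: [-18.7, -3.9, 17.4]
opening: 44.0
grasp_force: 84.5
```

```bash
python3 g.py 554 -61.6 27 11.4;python3 prof.py|head -1; python3 - <<'E'
from wm import *
# mallet still standing: dark head near its place in the top view
t=env.read_camera("top")
for c in blobs(t,(0,0,0),(179,120,75),(440,110,480,165),100)[:1]+blobs(t,(3,120,60),(17,255,255),(435,130,475,200),100)[:1]:print(cv2.boundingRect(c),cv2.contourArea(c))
E
```

```text
t 22.85 tcp [579.2 -56.7  26.9] yaw 11.32 F [-18.7  -3.9  17.4] M [-0.84  2.41 -0.17] open 44.0 grip 85 q6 -1.94 | d tool [25.7  0.1  0.1] turn units -0.02
[(np.float32(7.4306135), 12.0), (np.float32(7.626689), 12.5), (np.float32(9.170484), 11.5), (np.float32(11.724656), 11.0)]
(440, 126, 30, 39) 524.0
(443, 149, 16, 45) 330.0
```

```bash
python3 -c "
from workcell import env
print(env.job_done())"
```

```text
the job is handed in; nothing more can be done
None
```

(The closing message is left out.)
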